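Square up the kiln blocks against the stop bar

TASK

On the mould-maker's bench, pick up the handled straightedge, bring it down to just over the board behind the four white kiln blocks, and push all four together as one row until every block sits flush and square against the steel stop bar; press the row home lightly for a moment, but the bar only lies loose on the board, so do not shift it. Push the blocks with the straightedge only, not with the gripper. Then lay the straightedge flat on the bench, off the board, let go of it, and leave the bowl, jar and model alone.

Things in the scene. Friction and masses are not known exactly. Their poses are not given: they have to be found in the camera images.
- board: Fixed plywood setting-out board, 300 mm along its x, 320 mm along its y, 15 mm thick, lying on the bench. Origin at the centre of its underside; z up. Its +x end is the one with the stop.
- stop: Steel bar lying loose on the board near its +x end: 280 mm along y, 30 mm along x (x = 0 to 30), 16 mm high, 1.05 kg; only friction holds it (it gives at about 5 to 9 N). Origin: middle of its front face (the face the blocks are to meet), at the foot, on the board's top, 15 mm above the bench. -x points to the blocks. It may stand a few degrees off square to the board: go by the bar.
- stop_end_a (a point): The +y end of the foot of the stop bar's front face, 140 mm from the bar's origin.
- stop_end_b (a point): The -y end of the foot of the stop bar's front face, 140 mm from the bar's origin.
- block1: One of four equal dense white ceramic kiln blocks, loose on the board: 40 mm along x, 46 mm along y, 32 mm high, 160 to 410 g each (unknown). Origin: centre of its underside. They start in a loose row side by side along the stop bar, 25 to 65 mm short of it, up to 0.25 rad askew. Flush: origin 20 mm in front of the bar's face, x axis along the bar's x.
- block2: One of four equal dense white ceramic kiln blocks, loose on the board: 40 mm along x, 46 mm along y, 32 mm high, 160 to 410 g each (unknown). Origin: centre of its underside. They start in a loose row side by side along the stop bar, 25 to 65 mm short of it, up to 0.25 rad askew. Flush: origin 20 mm in front of the bar's face, x axis along the bar's x.
- block3: One of four equal dense white ceramic kiln blocks, loose on the board: 40 mm along x, 46 mm along y, 32 mm high, 160 to 410 g each (unknown). Origin: centre of its underside. They start in a loose row side by side along the stop bar, 25 to 65 mm short of it, up to 0.25 rad askew. Flush: origin 20 mm in front of the bar's face, x axis along the bar's x.
- block4: One of four equal dense white ceramic kiln blocks, loose on the board: 40 mm along x, 46 mm along y, 32 mm high, 160 to 410 g each (unknown). Origin: centre of its underside. They start in a loose row side by side along the stop bar, 25 to 65 mm short of it, up to 0.25 rad askew. Flush: origin 20 mm in front of the bar's face, x axis along the bar's x.
- straightedge: Aluminium bar, 60 mm along x, 280 mm along y, 10 mm thick, 0.45 kg, with an upright wooden rib as handle: 14 mm thick (x), 100 mm long (y), 10 to 80 mm above the underside. Origin: centre of the underside. Either long edge may push. Grip the rib from above, fingertips at least 40 mm above the underside. Dragged on the board it may dig in and jam: hold it about 5 mm above. Starts on the bench beside the board.
- bowl: Bystander: empty black rubber mixing bowl, 140 mm across, 65 mm high, on the bench on the side of the board where the straightedge is not. Origin at the centre of its underside.
- jar: Bystander: jar with a lid, 64 mm across, 90 mm high, on the bench beyond the board. Origin at the centre of its underside.
- model: Bystander: stepped plaster model, 90 mm across, 80 mm high, on the bench beyond the board. Origin at the centre of its underside.

How it is judged:
By the outcome, as a careful person would: the job done as asked, in the order asked, and still so for the second after the job is handed in, with the robot touching nothing.
It also fails if it takes over 72 s, if anything falls off the work surface, if the arm or the gripper's body presses on something with over 40 N, if the wrist force passes 120 N, or if a joint passes its speed limit or range.

ROBOT

A 6-joint arm with a two-finger parallel gripper is mounted at the origin on the work surface. World frame = base frame: x ahead of the robot, y to its left, z up, the work surface at z = 0. Lengths are in m, angles in rad, forces in N, time in s.
With the tool pointing down it reaches from about 0.35 to 0.975 m from the base axis. Payload 17.4 kg.
Tool frame: the origin (TCP) lies on the centre line of the jaws, within the pads' length; the fingertips stand 19 mm ahead of it and the grasp point (between the pads) is the TCP; z points along the fingers, y is the line along which they close (so a half turn about z gives the same grasp; the last joint's range is limited). The gripper opens to 85 mm and grips with 20 to 120 N. Pads are 22 mm wide; open, the fingers measure 114 mm over their backs; the gripper's body (76 mm by 85 mm) begins 54 mm behind the grasp point. The pads swing forward as they close: fully open they stand 13 mm farther back than shut.
Start: joints at [1.273, 0.116, 1.442, -0, 1.584, -0.038], TCP at [0.173, 0.652, 0.25] pointing down, gripper open.
Joint ranges: [-2.83, 2.83], [-0.83, 2.19], [0.07, 2.5], [-1.14, 4.28], [0.01, 3], [-2.97, 2.97]. Speed limits (rad/s): [1.89, 1.89, 2.22, 3.14, 3.14, 3.14].

INTERFACE

Orientations are given as a rotation vector (axis times angle).
In Python, from station import arm gives the robot as it stands. Calls block until the motion is done:
- arm.reach(position, orientation): joint-space move of the TCP to a pose.
- arm.line_to(position, rotation=None, rate=0.15, until_force=None): straight line of the TCP; rotation=None keeps the orientation; rate is the mean speed in m/s. With until_force (N) it stops when the force on the tool has changed by that much, and returns True; else False.
- arm.goto_joints(angles): joint-space move.
- arm.move_gripper(opening): finger opening in m; the grip force is fixed at half the most; returns when the fingers have stopped.
- arm.hold(seconds).
- arm.solve_ik(position, orientation): joint angles nearest the present ones, or None.
- arm.capture(name): name is "scene" or "top" or "wrist"; returns (picture, depth): 400x640x3 uint8, red, green, blue; 400x640 float32, m along the optical axis (not along the pixel's ray), 0 where there is no reading.
- arm.camera_params(name): a dict with "mtx" (3x3 intrinsics, pixels), "extrinsics" (4x4, takes a point from camera to world coordinates); the wrist camera has in their place "T_tool_cam" (4x4, takes a point from camera to tool coordinates, whose origin is the TCP and whose axes are the flange's). Camera axes: x right, y down, z forward; pixel columns grow to the right and rows downward; lengths in m; the calibration is good to about 2 mm. A picture is of the moment at which its call begins: read the wrist's pose just before it. camera_params takes no time and is no camera call.
A pose or a line that the arm cannot do raises arm.Unreachable and nothing moves.
- arm.close_job(): hands the job in; it is judged then, once.
Readings, each from a call of its own:
- arm.get_time(): time.
- arm.get_joint_positions(): joint angles.
- arm.get_joint_velocities(): joint speeds.
- arm.get_joint_efforts(): joint torques, N m.
- arm.get_ee_pos(): TCP position.
- arm.get_eef_rot(): TCP orientation.
- arm.get_force(): force on the tool from outside, world axes, zero at the start.
- arm.get_moment(): the same for the moment, N m.
- arm.get_grip_width(): finger opening in m.
- arm.get_grasp_force(): force on a finger pad.
Only numpy, scipy, OpenCV 4.12 (cv2) and the standard library are available. Lean on these libraries where they do the work, as an engineer would, in place of code of your own. Each camera call takes 0.05 s, during which the arm holds its last target. There are 200 camera calls.

## Working session

There is one attempt and no reset: what is moved stays moved. The work goes in short steps, each a Python script; the robot and the scene stay as the last script left them, time stands still between calls to the robot, and variables do not carry over. Pictures are saved under pics/ and viewed, at most 10 in all, crops included, and the job is handed in when it is done.

```bash
mkdir -p pics; ls
python3 - <<'E'
from station import arm
import cv2,numpy as np
for n in ("scene","top"):
    p,d=arm.capture(n); cv2.imwrite(f"pics/{n}0.png",p[:,:,::-1]); np.savez(f"{n}0.npz",p=p,d=d)
    c=arm.camera_params(n); print(n,np.round(c["mtx"],1).tolist(),np.round(c["extrinsics"],3).tolist())
print(arm.camera_params("wrist")["T_tool_cam"].round(3).tolist(),arm.get_eef_rot())
E
```

```text
pics
scene [[385.8, 0.0, 324.3], [0.0, 385.8, 198.7], [0.0, 0.0, 1.0]] [[-0.462, 0.508, -0.727, 1.283], [0.887, 0.272, -0.374, 0.331], [0.008, -0.817, -0.577, 0.54], [0.0, 0.0, 0.0, 1.0]]
top [[367.7, 0.0, 317.4], [0.0, 367.7, 201.0], [0.0, 0.0, 1.0]] [[0.017, -0.989, 0.146, 0.481], [-1.0, -0.018, -0.002, 0.012], [0.005, -0.146, -0.989, 0.942], [0.0, 0.0, 0.0, 1.0]]
[[-0.001, -0.962, -0.274, 0.069], [1.0, -0.001, -0.0, 0.0], [0.0, -0.274, 0.962, -0.123], [0.0, 0.0, 0.0, 1.0]] [-4.06918458e-01 -3.11496571e+00  1.60097460e-03]
```

View pics/top0.png

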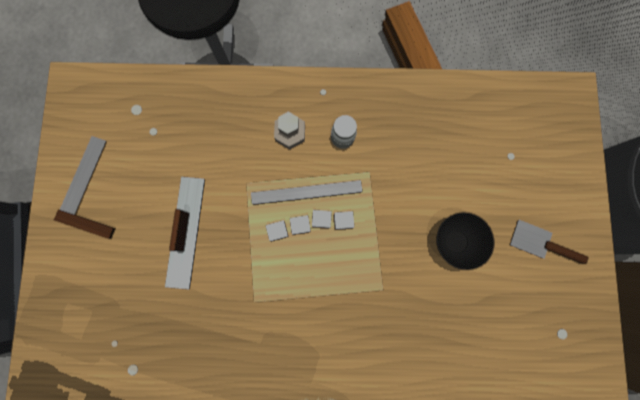

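View pics/scene0.png

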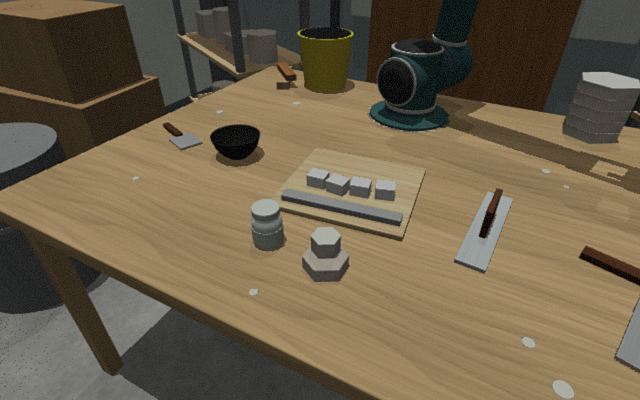

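The top view shows the board at about (248–382, 173–301) and the stop bar from (252,198) to (362,187). The blocks are at (277,231), (300,225), (321,219) and (344,220). The straightedge runs from (192,178) to (178,288), with its rib near (180,230). The scene view agrees. I'll take coarse positions first, then refine with the wrist camera.

```bash
cat > h.py <<'E'
import numpy as np,cv2
from scipy.spatial.transform import Rotation as R
def ray(px,K,T,z):
    px=np.atleast_2d(px).astype(float)
    d=np.c_[(px-K[[0,1],2])/K[[0,1],[0,1]],np.ones(len(px))]@T[:3,:3].T
    o=T[:3,3]; return o+d*((z-o[2])/d[:,2])[:,None]
def down(a):  # tool z down; tool y (closing line) along world angle a
    y=np.array([np.cos(a),np.sin(a),0]); z=np.array([0,0,-1.])
    return R.from_matrix(np.c_[np.cross(y,z),y,z]).as_rotvec()
def wristT(arm):
    T=np.eye(4);T[:3,:3]=R.from_rotvec(arm.get_eef_rot()).as_matrix();T[:3,3]=arm.get_ee_pos()
    return T@arm.camera_params("wrist")["T_tool_cam"]
def blobs(p,K,T,z,lo=110,amin=80,smax=45,box=None):
    hsv=cv2.cvtColor(p,cv2.COLOR_RGB2HSV)
    m=((hsv[...,1]<smax)&(hsv[...,2]>lo)).astype(np.uint8)
    if box: k=np.zeros_like(m);k[box[1]:box[3],box[0]:box[2]]=1;m&=k
    out=[]
    for c in cv2.findContours(m,cv2.RETR_EXTERNAL,cv2.CHAIN_APPROX_NONE)[0]:
        if cv2.contourArea(c)<amin: continue
        w=ray(c[:,0],K,T,z)[:,:2]
        r=cv2.minAreaRect((w*1000).astype(np.float32))
        out.append((c[:,0].mean(0).round(0).tolist(),np.round(r[0],1),np.round(r[1],1),round(r[2],2)))
    return out
E
python3 - <<'E'
from h import *; from station import arm
f=np.load("top0.npz");c=arm.camera_params("top")
for z in (.01,.031,.047):
    print(z)
    for b in blobs(f["p"],c["mtx"],c["extrinsics"],z,box=(150,165,400,310)): print(*b)
for a,b in((185,235),(300,224),(310,193),(178,230)): print(f["p"][b,a],f["d"][b,a])
j=arm.solve_ik([.45,.05,.4],down(0)); print(j)
E
```

```text
0.01
[276.0, 230.0] [541.3 112.2] [42.6 48.3] 16.26
[300.0, 224.0] [557.4  54.2] [42.7 47.8] 10.46
[344.0, 220.0] [571.5 -58.7] [42.4 48.1] 5.81
[321.0, 218.0] [573.9  -0.7] [47.8 42.6] 86.92
[306.0, 192.0] [641.7  39.1] [ 30.7 284.3] 7.61
[186.0, 233.0] [534.6 344.3] [ 59.5 279.7] 85.72
0.031
[276.0, 230.0] [539.9 109.9] [41.6 47.2] 16.26
[300.0, 224.0] [555.7  53.2] [41.7 46.7] 10.46
[344.0, 220.0] [569.4 -57.1] [41.4 47. ] 5.81
[321.0, 218.0] [ 5.719e+02 -4.000e-01] [46.7 41.7] 86.92
[306.0, 192.0] [638.1  38.5] [ 30.  277.9] 7.61
[186.0, 233.0] [533.4 336.8] [ 58.1 273.4] 85.72
0.047
[276.0, 230.0] [538.9 108.2] [40.9 46.4] 16.26
[300.0, 224.0] [554.4  52.5] [41.  45.9] 10.46
[344.0, 220.0] [567.9 -55.9] [40.7 46.2] 5.81
[321.0, 218.0] [ 5.703e+02 -2.000e-01] [45.9 40.9] 86.92
[306.0, 192.0] [635.3  38. ] [ 29.4 273. ] 7.61
[186.0, 233.0] [532.5 331.1] [ 57.1 268.6] 85.72
[41 38 35] 0.91322404
[162 164 164] 0.8985253
[151 152 151] 0.9255309
[31 22 18] 0.8675205
[ 5.43073262e-02 -3.66808586e-01  1.64014391e+00 -4.44089210e-16
  1.86825733e+00  5.43073262e-02]
```

Run:
```python
from h import *; from station import arm
arm.reach([.57,.035,.30],down(1.70)); arm.hold(.3)
T=wristT(arm); c=arm.camera_params("wrist"); print(c["mtx"].round(1).tolist())
p,d=arm.capture("wrist"); np.savez("w0.npz",p=p,T=T); cv2.imwrite("pics/w0.png",p[:,:,::-1])
for z in (.031,.047):
    print(z)
    for b in blobs(p,c["mtx"],T,z,amin=300): print(*b)
print(arm.get_time())
```

```text
[[294.2, 0.0, 320.4], [0.0, 294.2, 200.7], [0.0, 0.0, 1.0]]
0.031
[145.0, 391.0] [ 980.1 -216.6] [45.3 89.9] 7.4
[238.0, 328.0] [837.3 -59. ] [65.1 44.4] 36.87
[334.0, 315.0] [794.5  84.8] [69.3 79.8] 7.4
[316.0, 219.0] [639.5  38.1] [ 28.4 278.4] 7.39
[293.0, 170.0] [574.6  -1.8] [47.5 41.2] 87.66
[335.0, 163.0] [558.4  53. ] [40.1 46.5] 9.07
[250.0, 162.0] [572.1 -59.9] [41.5 46.5] 4.53
[381.0, 156.0] [542.2 112.4] [40.3 46.7] 16.25
[540.0, 161.0] [534.5 327.7] [ 56.8 264.7] 85.81
0.047
[145.0, 391.0] [ 960.6 -206.7] [43.4 86.2] 7.4
[238.0, 328.0] [823.6 -55.5] [62.5 42.6] 36.87
[334.0, 315.0] [782.6  82.4] [66.5 76.5] 7.4
[316.0, 219.0] [633.8  37.6] [ 27.2 267.1] 7.39
[293.0, 170.0] [571.6  -0.7] [45.6 39.5] 87.66
[335.0, 163.0] [556.1  52. ] [38.5 44.6] 9.07
[250.0, 162.0] [569.2 -56.3] [39.9 44.6] 4.53
[381.0, 156.0] [540.6 108.9] [38.7 44.8] 16.25
[540.0, 161.0] [533.1 315.4] [ 54.5 253.9] 85.81
3.05
```

View pics/w0.png

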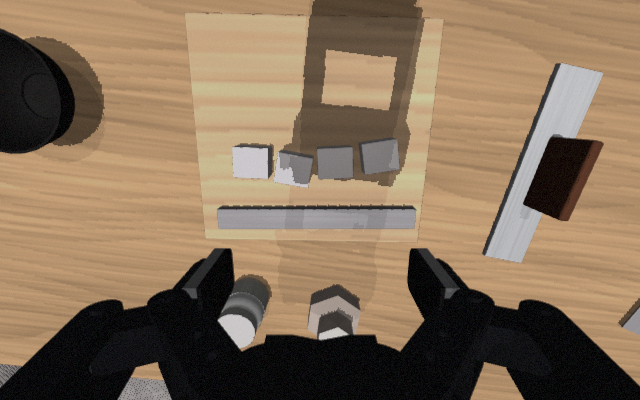

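The wrist view shows the bar from (217,217) to (415,217) and four separate blocks at rows 156–170. The straightedge is at right, with its rib near (562,178). This agrees with the top view, with the bar at about 7.5°. Next I'll grasp the rib.

```bash
cat >> h.py <<'E'
def barfit(p,K,T,u):
    """PCA angle (deg, of bar normal) and centre of the bar's top face; u = pixel near it"""
    hsv=cv2.cvtColor(p,cv2.COLOR_RGB2HSV); m=((hsv[...,1]<45)&(hsv[...,2]>110)).astype(np.uint8)
    n,l=cv2.connectedComponents(m); ys,xs=np.where(l==l[u[1],u[0]])
    w=ray(np.c_[xs,ys],K,T,.031)[:,:2]; ce=w.mean(0); e,v=np.linalg.eigh(np.cov((w-ce).T)); d=v[:,1]*np.sign(v[1,1])
    return np.degrees(np.arctan2(-d[0],d[1])),ce,len(xs)
E
python3 - <<'E'
from h import *; from station import arm
c=arm.camera_params("top");print(barfit(np.load("top0.npz")["p"],c["mtx"],c["extrinsics"],(310,193)))
f=np.load("w0.npz");print(barfit(f["p"],arm.camera_params("wrist")["mtx"],f["T"],(316,219)))
for b in blobs(f["p"],arm.camera_params("wrist")["mtx"],f["T"],.01,amin=300,box=(450,40,620,270)): print(*b)
a=np.radians(85.75)
arm.reach([.535,.344,.19],down(a)); arm.line_to([.535,.344,.064],rate=.1)
arm.move_gripper(0.0); print(arm.get_grip_width(),arm.get_grasp_force(),arm.get_ee_pos(),arm.get_force())
arm.line_to([.535,.344,.20],rate=.12); arm.hold(.3)
print(arm.get_grip_width(),arm.get_grasp_force(),arm.get_force(),arm.get_moment(),arm.get_time())
p,_=arm.capture("wrist"); cv2.imwrite("pics/w1.png",p[:,:,::-1])
E
```

```text
(np.float64(7.501598841743311), array([0.63808164, 0.0389021 ]), 1286)
(np.float64(7.366170057726596), array([0.63953622, 0.03794509]), 3890)
[540.0, 161.0] [536.2 343.8] [ 59.8 278.8] 85.81
0.013485261969990572 59.22033190727234 [0.53502435 0.34411882 0.06412898] [-0.16808616  1.52805737  0.95012496]
0.013720228839429714 58.421140909194946 [-0.27768911 -0.62686268 -4.73060771] [-0.00617884 -0.01678797  0.0130842 ] 7.9417
```

View pics/w1.png

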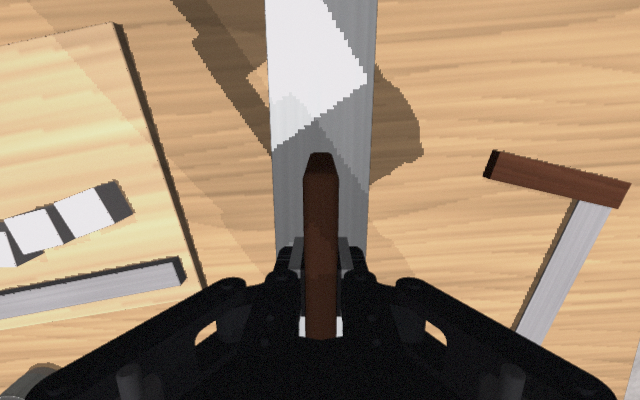

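Held squarely, with the rib centred in the jaws and the bar parallel to the tool. Next I'll carry it behind the blocks, lower it, and push most of the way.

```bash
cat >> h.py <<'E'
A=np.radians(7.43); N=np.array([np.cos(A),np.sin(A)]); O=np.array([.6388,.0384])-.015*N
def P(s,z): return [*(O+s*N),z]
E
python3 - <<'E'
from h import *; from station import arm
print(P(-.145,.2))
arm.reach(P(-.145,.20),down(A)); arm.line_to(P(-.145,.085),rate=.08); arm.hold(.2)
f0=arm.get_force(); m0=arm.get_moment(); np.savez("f0.npz",f=f0,m=m0); print(f0,m0,arm.get_ee_pos())
for s in np.r_[np.arange(-.135,-.0775,.005),-.0775]:
    arm.line_to(P(s,.085),rate=.025)
    f=arm.get_force()-f0; print(round(s,4),(f[:2]@N).round(2),f.round(2),(arm.get_moment()-m0).round(3))
print(arm.get_time(),arm.get_ee_pos(),P(s,.085))
for n in ("top","wrist"):
    p,_=arm.capture(n); cv2.imwrite(f"pics/{n}2.png",p[:,:,::-1])
t=cv2.imread("pics/top2.png")[150:310,220:420]; cv2.imwrite("pics/top2c.png",cv2.resize(t,None,fx=4,fy=3.75,interpolation=cv2.INTER_CUBIC))
E
```

```text
[np.float64(0.48014342572266167), np.float64(0.017709629327162277), 0.2]
[ 0.28315776  0.38209642 -4.25730437] [ 0.00033975 -0.00887638 -0.0063202 ] [0.48025222 0.01770718 0.08526194]
-0.135 -0.08 [-0.1   0.15  0.37] [ 0.006 -0.011  0.037]
-0.13 -0.61 [-0.57 -0.3  -1.11] [-0.041  0.024 -0.017]
-0.125 -0.56 [-0.51 -0.45 -0.56] [-0.023 -0.005 -0.029]
-0.12 -0.13 [-0.13  0.06 -0.01] [0.007 0.044 0.06 ]
-0.115 -0.8 [-0.67 -1.07 -0.17] [ 0.042  0.02  -0.009]
-0.11 -0.87 [-0.8  -0.59 -1.33] [-0.093  0.189 -0.045]
-0.105 -2.15 [-2.06 -0.84 -0.52] [-0.095  0.328 -0.055]
-0.1 -2.32 [-2.23 -0.85 -0.  ] [-0.103  0.347 -0.025]
-0.095 -1.54 [-1.48 -0.51  0.45] [-0.079  0.31   0.042]
-0.09 -1.59 [-1.56 -0.32 -0.64] [-0.067  0.311  0.015]
-0.085 -1.53 [-1.43 -0.8  -0.15] [-0.07   0.333 -0.077]
-0.08 -1.11 [-1.06 -0.48 -0.49] [-0.096  0.354 -0.053]
-0.0775 -2.73 [-2.63 -0.92 -0.37] [-0.13   0.47  -0.024]
15.675 [0.5470572  0.0264653  0.08498936] [np.float64(0.5470766679959138), np.float64(0.02643837945476569), 0.085]
```

View pics/top2c.png

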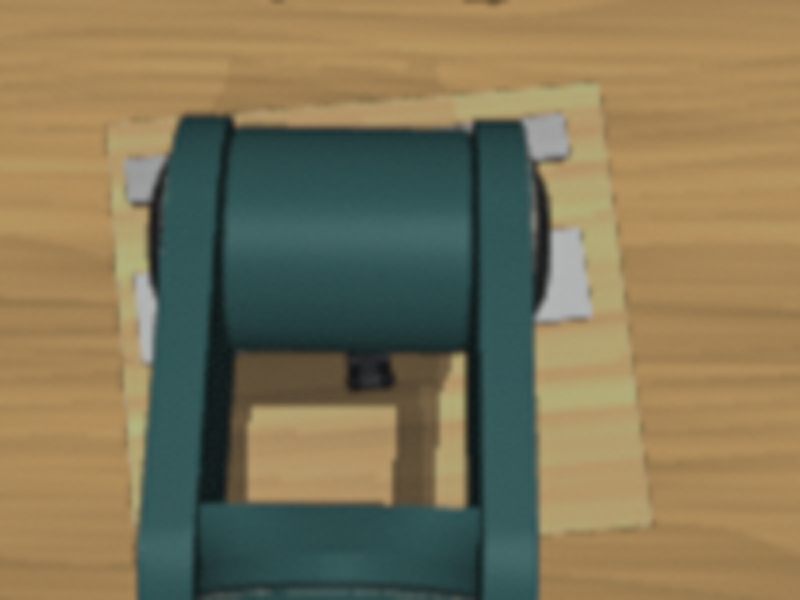

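The arm hides the row in the top view; only the block ends at (560,275) and the bar ends at (550,135) show in the crop. The moment about y is the cleanest signal, about 0.33 N·m while sliding. I'll creep in on that.

```bash
cat >> h.py <<'E'
def feel(arm,n=8):
    f,m=[],[]
    for _ in range(n): arm.hold(.02); f.append(arm.get_force()); m.append(arm.get_moment())
    z=np.load("f0.npz"); return -(np.mean(f,0)-z["f"])[:2]@N,(np.mean(m,0)-z["m"])
E
python3 - <<'E'
from h import *; from station import arm
s=-.0775
F,M=feel(arm);print(s,F.round(2),M.round(3))
while s<-.064:
    s+=.0005 if s>-.0745 else .001
    arm.line_to(P(s,.085),rate=.01)
    F,M=feel(arm); print(round(s,4),F.round(2),M.round(3))
    if M[1]>.8 or F>4.5: break
print(arm.get_time(),arm.get_ee_pos()[:2]-P(s,0)[:2])
p,_=arm.capture("scene"); np.save("sc3.npy",p); cv2.imwrite("pics/sc3.png",cv2.resize(p[140:260,250:450,::-1],None,fx=4,fy=4,interpolation=cv2.INTER_CUBIC))
E
```

```text
-0.0775 2.61 [-0.077  0.464 -0.009]
-0.0765 5.54 [-0.114  1.046 -0.025]
16.2917 [-1.55025336e-04 -1.51483756e-05]
```

View pics/sc3.png

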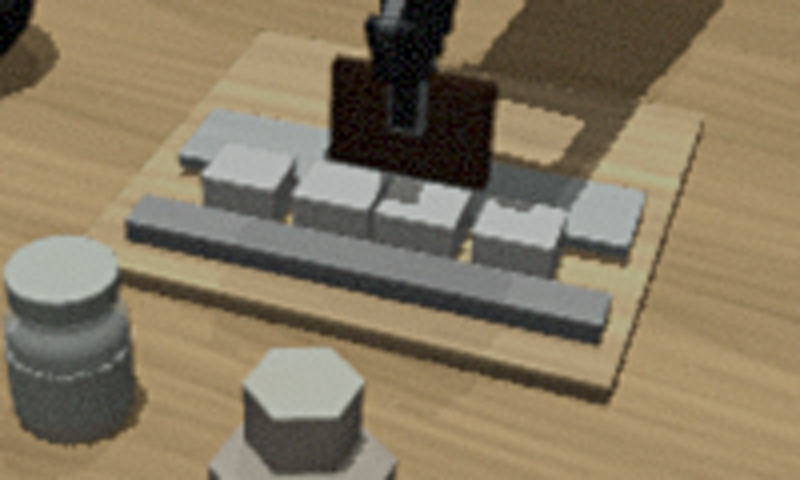

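The scene crop shows all four blocks in front of the straightedge, with the bar still at (130–605, 205–335). I can't judge the remaining gap by eye. I'll measure whether the bar moved and where the blocks' top faces are in this view.

```bash
cat >> h.py <<'E'
def sceneobs(p,K,T,p0):
    """bar shift since start (sub-pixel, along image) and block-top contours in the bar frame"""
    g=lambda q:cv2.cvtColor(q,cv2.COLOR_RGB2GRAY).astype(np.float32)
    for e,(x0,y0,x1,y1) in {"b":(277,185,297,212),"a":(385,205,408,235)}.items():
        sh,r=cv2.phaseCorrelate(g(p0)[y0:y1,x0:x1].copy(),g(p)[y0:y1,x0:x1].copy(),cv2.createHanningWindow((x1-x0,y1-y0),cv2.CV_32F))
        q=np.array([(x0+x1)/2,(y0+y1)/2]); w=ray([q,q+sh],K,T,.031); d=(w[1]-w[0])[:2]*1000
        print("bar end",e,"px",np.round(sh,2),"mm along n",(d@N).round(2),"resp",round(r,2))
E
python3 - <<'E'
from h import *; from station import arm
c=arm.camera_params("scene");K,T=c["mtx"],c["extrinsics"]
p0=np.load("scene0.npz")["p"];p=np.load("sc3.npy");sceneobs(p,K,T,p0)
# front top edges: project expected block-front lines to pixels, profile brightness along n over s at z=.047
Ti=np.linalg.inv(T); D=np.array([-N[1],N[0]])
def px(s,t,z):
    w=np.r_[O+s*N+t*D,z]; q=Ti[:3,:3]@w+Ti[:3,3]; return K[0,0]*q[0]/q[2]+K[0,2],K[1,1]*q[1]/q[2]+K[1,2]
g=cv2.cvtColor(p,cv2.COLOR_RGB2GRAY).astype(np.float32)
S=np.arange(-.03,.036,.003)
for t in (-.083,-.03,.025,.075):
    q=np.array([[px(s,t+k,.047) for s in S] for k in (-.008,-.004,0,.004,.008)],np.float32)
    print(t,cv2.remap(g,q[...,0].copy(),q[...,1].copy(),cv2.INTER_LINEAR).mean(0).astype(int).tolist())
S=np.arange(-.015,.036,.003)
for t in (-.125,-.09,-.05,.0,.05,.09,.125):
    q=np.array([[px(s,t+k,.031) for s in S] for k in (-.008,-.004,0,.004,.008)],np.float32)
    print("bar",t,cv2.remap(g,q[...,0].copy(),q[...,1].copy(),cv2.INTER_LINEAR).mean(0).astype(int).tolist())
E
```

```text
bar end b px [0.18 0.42] mm along n 1.37 resp 0.96
bar end a px [-0.13 -0.04] mm along n -0.02 resp 0.95
-0.083 [179, 179, 179, 180, 179, 179, 181, 182, 169, 129, 96, 83, 82, 82, 83, 83, 81, 83, 102, 130, 139, 140]
-0.03 [179, 179, 179, 179, 179, 179, 181, 182, 171, 132, 95, 83, 82, 83, 84, 83, 83, 86, 103, 127, 132, 133]
0.025 [160, 156, 154, 156, 170, 179, 182, 183, 170, 128, 93, 81, 82, 83, 84, 83, 82, 83, 97, 122, 130, 131]
0.075 [178, 181, 180, 179, 179, 180, 181, 183, 173, 132, 97, 84, 83, 82, 82, 82, 81, 81, 100, 124, 128, 127]
bar -0.125 [162, 165, 166, 165, 163, 160, 152, 143, 139, 138, 138, 138, 139, 141, 143, 139, 109]
bar -0.09 [82, 82, 83, 84, 80, 85, 107, 132, 140, 140, 141, 140, 139, 139, 141, 139, 110]
bar -0.05 [79, 79, 79, 83, 89, 92, 108, 127, 132, 132, 133, 133, 130, 130, 132, 131, 103]
bar 0.0 [79, 81, 80, 79, 77, 79, 103, 127, 130, 131, 133, 132, 132, 132, 133, 130, 100]
bar 0.05 [92, 102, 95, 96, 100, 107, 116, 127, 128, 127, 128, 129, 128, 128, 129, 126, 96]
bar 0.09 [83, 84, 83, 82, 82, 85, 113, 134, 138, 136, 135, 135, 135, 137, 138, 133, 99]
bar 0.125 [169, 166, 166, 166, 166, 160, 150, 143, 139, 139, 139, 138, 139, 141, 143, 138, 101]
```

In the scene view all four block fronts are in line, 6–7 mm from the bar, and the bar is undisturbed. So 5.5 N is just sliding friction at slow speed. I'll keep creeping and watch for a rise above that.

Run:
```python
from h import *; from station import arm
s=-.0765; B=[]
while s<-.066:
    s+=.0004 if s>-.0725 else .001
    arm.line_to(P(s,.085),rate=.01)
    F,M=feel(arm); print(round(s,4),F.round(2),M.round(3))
    if s<-.072: B.append(M[1])
    elif M[1]>np.median(B)+.45 : break
    if M[1]>2.2: break
print(arm.get_time(),np.round((arm.get_ee_pos()[:2]-P(s,0)[:2])*1000,2))
p,_=arm.capture("scene"); np.save("sc4.npy",p)
```

```text
-0.0755 5.24 [-0.135  1.044 -0.008]
-0.0745 4.86 [-0.121  0.964 -0.029]
-0.0735 4.13 [-0.109  0.878 -0.02 ]
-0.0725 4.12 [-0.115  0.839 -0.016]
-0.0715 4.28 [-0.102  0.821 -0.024]
-0.0711 5.61 [-0.157  1.049 -0.04 ]
-0.0707 5.22 [-0.139  1.031 -0.033]
-0.0703 5.23 [-0.13   1.    -0.033]
-0.0699 4.86 [-0.113  0.977 -0.01 ]
-0.0695 5.86 [-0.196  1.157  0.05 ]
-0.0691 8.53 [-0.326  1.637  0.109]
20.5583 [-0.26 -0.09]
```

```bash
cat >> h.py <<'E'
def gaps(p,K,T):
    Ti=np.linalg.inv(T); D=np.array([-N[1],N[0]]); g=cv2.cvtColor(p,cv2.COLOR_RGB2GRAY).astype(np.float32)
    def edge(t,z,S,hi2lo):
        W=np.array([[np.r_[O+s*N+(t+k)*D,z] for s in S] for k in np.arange(-.012,.0121,.002)])
        q=W@Ti[:3,:3].T+Ti[:3,3]; u=(K[0,0]*q[...,0]/q[...,2]+K[0,2]).astype(np.float32); v=(K[1,1]*q[...,1]/q[...,2]+K[1,2]).astype(np.float32)
        r=cv2.remap(g,u,v,cv2.INTER_LINEAR).mean(0); r=r if not hi2lo else -r
        d=np.clip(np.gradient(r),0,None); i=d.argmax(); k=slice(max(i-6,0),i+7)
        return 1000*(d[k]@S[k])/d[k].sum()
    for t in (-.086,-.032,.024,.078):
        a=edge(t,.047,np.arange(-.012,.016,.0005),True); b=edge(t,.031,np.arange(-.006,.014,.0005),False); print(t,"block front %.2f  bar edge %.2f  gap %.2f"%(a,b,b-a))
E
python3 - <<'E'
from h import *; from station import arm
c=arm.camera_params("scene");K,T=c["mtx"],c["extrinsics"]
p0=np.load("scene0.npz")["p"];p3=np.load("sc3.npy");p=np.load("sc4.npy");sceneobs(p,K,T,p3)
gaps(p3,K,T);gaps(p,K,T)
cv2.imwrite("pics/sc4.png",cv2.resize(p[150:250,270:430,::-1],None,fx=5,fy=5,interpolation=cv2.INTER_CUBIC))
E
```

```text
bar end b px [0.12 0.4 ] mm along n 1.35 resp 1.03
bar end a px [0.07 0.08] mm along n 0.22 resp 0.98
-0.086 block front -3.40  bar edge 3.53  gap 6.93
-0.032 block front -3.11  bar edge 3.31  gap 6.42
0.024 block front -3.46  bar edge 3.05  gap 6.51
0.078 block front -3.68  bar edge 2.46  gap 6.14
-0.086 block front 3.70  bar edge 3.97  gap 0.27
-0.032 block front 3.70  bar edge 2.80  gap -0.90
0.024 block front 3.33  bar edge 3.01  gap -0.32
0.078 block front 2.96  bar edge 2.92  gap -0.04
```

View pics/sc4.png

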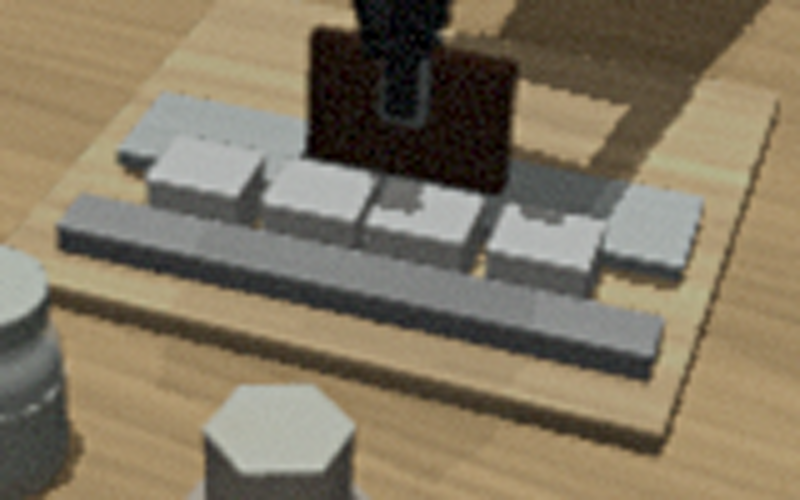

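In the crop, all four blocks meet the bar's edge from (75,215) to (655,330). Contact came first on the +y side: the yaw moment rose and the gaps sloped by about 0.25°. I'll turn the pusher slightly about its +y end to close the −y side evenly, then press.

Run:
```python
from h import *; from station import arm
D=np.array([-N[1],N[0]]); s=-.0691; L=np.array([.03,.083])
F,M=feel(arm); print("0",F.round(2),M.round(3))
for k in range(1,6):
    b=np.radians(.08*k); n=np.array([np.cos(A+b),np.sin(A+b)]); d=np.array([-n[1],n[0]])
    piv=O+(s+L[0])*N+L[1]*D; x=piv-L[0]*n-L[1]*d
    arm.line_to([*x,.085],down(A+b),rate=.01)
    F,M=feel(arm); print(k,F.round(2),M.round(3),np.round((arm.get_ee_pos()[:2]-x)*1000,2))
    if M[2]<-.01 or M[1]>1.9: break
arm.hold(.5); F,M=feel(arm); print(F.round(2),M.round(3),arm.get_time())
c=arm.camera_params("scene"); p,_=arm.capture("scene"); np.save("sc5.npy",p)
gaps(p,c["mtx"],c["extrinsics"]); sceneobs(p,c["mtx"],c["extrinsics"],np.load("sc4.npy"))
```

```text
0 8.68 [-0.322  1.634  0.116]
1 9.63 [-0.28   1.812  0.05 ] [-0.35 -0.06]
2 10.12 [-0.24   2.06  -0.023] [-0.44 -0.06]
10.25 [-0.261  2.026 -0.047] 22.1417
-0.086 block front 3.68  bar edge 3.66  gap -0.02
-0.032 block front 3.70  bar edge 2.74  gap -0.96
0.024 block front 3.30  bar edge 3.02  gap -0.28
0.078 block front 3.29  bar edge 2.94  gap -0.34
bar end b px [-0.14  0.7 ] mm along n 2.65 resp 0.91
bar end a px [-0.09  0.  ] mm along n 0.08 resp 1.01
```

The press is balanced: about 5 N above sliding friction, yaw moment near zero, gaps closed. Next I'll back off, lift, lay the straightedge back where it was, and inspect.

Run:
```python
from h import *; from station import arm
arm.line_to(P(-.11,.085),rate=.03); arm.line_to(P(-.12,.20),rate=.1)
a=np.radians(85.75)
arm.reach([.535,.344,.20],down(a)); arm.line_to([.535,.344,.072],rate=.1)
print(arm.line_to([.535,.344,.0635],rate=.02,until_force=3),arm.get_ee_pos(),arm.get_force())
arm.move_gripper(.05); print(arm.get_grip_width()); arm.hold(.2)
arm.line_to([.535,.344,.22],rate=.15)
arm.reach([.57,.035,.30],down(1.70)); arm.hold(.4)
c=arm.camera_params("wrist");T=wristT(arm);p,_=arm.capture("wrist"); np.savez("w6.npz",p=p,T=T)
cv2.imwrite("pics/w6.png",cv2.resize(p[110:250,190:450,::-1],None,fx=3,fy=3,interpolation=cv2.INTER_CUBIC))
f=np.load("w0.npz"); sh=f["T"][:3,3]-T[:3,3]; print("pose diff",sh.round(5))
for z in (.01,.031,.047):
    print(z)
    for b in blobs(p,c["mtx"],T,z,amin=300,box=(190,40,640,270)): print(*b)
cv2.imwrite("pics/w6f.png",p[:,:,::-1]); print(arm.get_time())
# bar edges before/after (front edge px rows at several columns)
for q in (f["p"],p):
    g=cv2.cvtColor(q,cv2.COLOR_RGB2GRAY).astype(float)
    print([float(np.abs(np.diff(g[214:236,x-3:x+4].mean(1))).argmax()+214) for x in (225,240,260,300,340,380,400,410)])
```

```text
True [0.5350349  0.34413623 0.06409051] [-0.12878845  1.05403702  5.7175078 ]
0.049526802649570274
pose diff [-3.0e-05 -1.4e-04  1.0e-04]
0.01
[315.0, 206.0] [628.1  36.4] [ 67.5 293.4] 7.4
[540.0, 161.0] [536.2 343.7] [ 59.8 278.7] 85.76
0.031
[315.0, 206.0] [621.7  35.9] [ 64.1 278.5] 7.4
[540.0, 161.0] [534.5 327.6] [ 56.8 264.6] 85.76
0.047
[315.0, 206.0] [616.8  35.5] [ 61.5 267.1] 7.4
[540.0, 161.0] [533.1 315.4] [ 54.5 253.8] 85.76
31.625
[228.0, 228.0, 228.0, 228.0, 228.0, 228.0, 228.0, 228.0]
[228.0, 228.0, 228.0, 228.0, 228.0, 228.0, 228.0, 228.0]
```

View pics/w6.png

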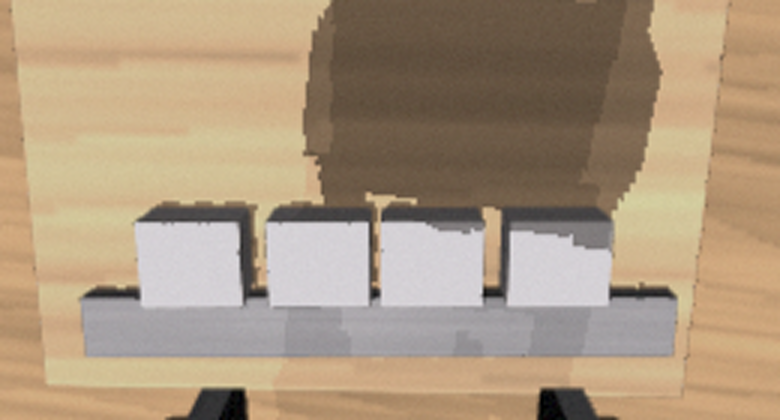

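The crop shows four blocks square and in line, all with front edges at row 304 and rear edges at row 221, against the bar. The bar edges match the first picture. One last sub-pixel check of front-edge positions before I hand in.

Run:
```python
from h import *; from station import arm
f=np.load("w6.npz");K=arm.camera_params("wrist")["mtx"];g=cv2.cvtColor(f["p"],cv2.COLOR_RGB2GRAY).astype(float)
def edge(x,a,b):
    d=np.abs(np.diff(g[a:b,x-4:x+5].mean(1)));return d@(np.arange(a,b-1)+.5)/d.sum() if 0 else (lambda i:(d[i-1:i+2]@(np.arange(a,b-1)+.5)[i-1:i+2])/d[i-1:i+2].sum())(1+d[1:-1].argmax())
for x in (240,250,260,289,297,305,325,333,341,366,376,386):
    v=edge(x,205,217);w=ray([[x,v]],K,f["T"],.047)[0,:2];print(x,round(v,2),"s mm",(1000*(w-O)@N).round(2))
for x in (222,230,275,404,409):
    v=edge(x,203,215);w=ray([[x,v]],K,f["T"],.031)[0,:2];print("bar",x,round(v,2),(1000*(w-O)@N).round(2))
```

```text
240 211.86 s mm 0.3
250 211.88 s mm 0.34
260 211.69 s mm 0.08
289 211.56 s mm -0.08
297 211.58 s mm -0.04
305 211.63 s mm 0.03
325 211.7 s mm 0.14
333 211.65 s mm 0.07
341 211.56 s mm -0.04
366 211.74 s mm 0.23
376 211.69 s mm 0.17
386 211.62 s mm 0.08
bar 222 208.68 0.84
bar 230 208.83 1.06
bar 275 208.8 1.05
bar 404 208.77 1.12
bar 409 208.66 0.96
```

```bash
python3 -c "
from station import arm
print(arm.close_job(),arm.get_time())"
```

```text
the job is handed in; nothing more can be done
the job is handed in; nothing more can be done
```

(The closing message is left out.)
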